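# Press a row of started nails down onto a copper counter

### The arm

A 7-joint arm with a two-finger parallel gripper is mounted at the origin on the work surface. World frame = base frame: x ahead of the robot, y to its left, z up, the work surface at z = 0. Lengths are in m, angles in degrees, forces in N, time in s.
With the tool pointing down it reaches from about 0.425 to 0.875 m from the base axis. Payload 4.7 kg.
Tool frame: the origin (TCP) lies between the finger pads; the fingertips stand 25 mm ahead of it and the grasp point (between the pads) lies 6 mm ahead of it (env.tip_reach is the distance from the TCP to the fingertips, in m); z points along the fingers, y is the direction in which the jaws open and shut (so a half turn about z gives the same grasp; the last joint's range is limited). The gripper opens to 87 mm and grips with 3 to 60 N. Pads are 19 mm wide; open, the fingers measure 117 mm over their backs; the gripper's body (75 mm by 190 mm) begins 51 mm behind the grasp point.
Start: joints at [-72.588, 18.392, -4.016, 83.108, 1.295, 78.541, -3.26], TCP at [0.186, 0.623, 0.248] pointing down, gripper open.
Joint ranges: [-163.93, 163.93], [-17.29, 119.83], [-79.2, 71.16], [3.27, 140.29], [-89.18, 269.18], [5.43, 117.66], [-154.24, 154.24]. Speed limits (degrees/s): [147.25, 147.25, 180, 180, 180, 180, 180].

### API

Orientations are given as [roll, pitch, yaw] about the fixed x, y, z axes, in that order (R = Rz(yaw) Ry(pitch) Rx(roll)).
In Python, from cell import env, viewer, job gives the robot as it stands.
- The arm moves only by the tool move_arm, never from a script. Its argument "steps" is a list of rows, each a list of 7 numbers: the finger opening in cm, from 0 to 8.7, then the shift along the tool's x, y, z in cm, then the turn, a rotation vector about the tool's x, y, z in rad. In form: [[fingers, tx, ty, tz, wx, wy, wz], ...]. A call has 1 to 5 rows; each row shifts and turns the commanded pose from where the row before left it, along the tool's axes as they then stand; what a row does not reach is not made up. A row lasts 1/12 s, in which the tool goes at most 41.7 mm and 7.16 degrees, less where a joint would pass 70% of its speed; a pose out of reach is approached as far as the arm can. A call is refused whole if a number of a shift passes 4.17 or a number of a turn 0.125, either way. A call with a gripper value outside its range is refused whole. The fingers move at their own pace and stop on an object; "force" is the grip in N (left out, the last holds). Time passes only in rows, so rows that do not move let the fingers close. It gives the time, the measured TCP pose, the force and the opening at its end, in the units of the state.
- env.get_obs(): the state, without advancing time (a new reading comes with each control period).
- viewer.read_camera(name): name is "scene" or "top" or "wrist"; returns a dict with "img" (420x560x3 uint8, red, green, blue), "vfov" (degrees; the focal length in pixels is half the picture's height over the tangent of half this angle, whatever the lens; pixels are square), "cx", "cy" (the principal point, pixels), "k1" (the pictures are not rectified: a ray, as slopes to the right and down, at radius r is drawn at 1 + k1 r^2 times it, then the intrinsics apply), "extrinsics" (4x4, takes a point from world to camera coordinates); the wrist camera has in their place "mount" (4x4, takes a point from camera to tool coordinates, whose origin is the TCP and whose axes are the flange's). Camera axes: x right, y down, z forward; pixel columns grow to the right and rows downward; lengths in m; the calibration is good to about 2 mm. A picture is of the moment at which its call begins: read the wrist's pose just before it. There is no depth.
- job.sign_off(): hands the job in, once; it reports no verdict.
The state is a dict: "time_s": time; "qpos": joint angles; "joint_velocities": joint speeds; "effort": joint torques, N m; "tool_pos": TCP position; "tool_rot": TCP orientation; "force": force on the tool from outside, world axes, zero at the start; "wrist_torque": the same for the moment, N m; "grip_width": finger opening in m.
Only numpy, scipy, OpenCV 4.12 (cv2) and the standard library are available. Lean on these libraries where they do the work, as an engineer would, in place of code of your own. Each camera call takes 0.05 s, during which the arm holds its last target.

### The job

Four nails at the open end of the row along the counter's front edge still stand up in their drilled holes. With the fingertips go along the row, starting at the standing nail next to the driven ones and working outwards to the end so that the sheet lies flat, and press each nail in turn gently down until its head sits on the copper. Do not pull any nail up, and leave the hammer, the drill, the tub and the wooden block where they are.

Things in the scene. Friction and masses are not known exactly. Their poses are not given: they have to be found in the camera images.
- counter: copper-clad counter fixed on the bench, 300 (x) by 520 (y) by 45 mm high; origin at the centre of its underside. Front edge (-x side) faces the robot; 25 mm in from it (x = -125 mm) runs a row of 8 brass dome nails 65 mm apart, y = 227.5 to -227.5 mm. The 4 at +y are driven, as are 3 more down the +y end; the 4 at -y stand up: nail 1 (y = -32.5) to nail 4 (y = -227.5)
- nail1_top (a point): top of the head of nail 1, the standing nail next to the driven ones (first to press). All heads are brass domes 15 mm across and 4 mm high on a 3.8 mm shank; the point is the crown of the dome and moves with the nail. Seated, it is 4 mm above the copper (49 mm above the bench)
- nail2_top (a point): the same point on nail 2, 65 mm further along the row
- nail3_top (a point): the same point on nail 3, 65 mm further along the row
- nail4_top (a point): the same point on nail 4, the last of the row at the counter's -y end
- nail1 (a joint): how far the underside of nail 1's head stands above the copper, m: 0 seated, 0.007 to 0.012 at the start. It slides straight up and down in its hole with about 3 N of friction, stays where it is left, and stops hard at 0
- nail2 (a joint): the same for nail 2
- nail3 (a joint): the same for nail 3
- nail4 (a joint): the same for nail 4
- hammer: loose claw hammer with a black grip, 270 mm long, lying on the counter behind the row, along it; origin under its middle, its x axis along the handle towards the head. Leave it alone
- drill: loose cordless drill, black and grey, 200 mm high, standing on its battery (115 by 76 mm) on the +y half of the counter; chuck towards the counter's far edge; origin at the centre of its foot. Leave it alone
- tub: loose white plastic tub, 94 mm across, 85 mm high, with some spare nails in it, standing open on the +y half of the counter; origin at the centre of its foot. Leave it alone
- block: loose pine block, 45 by 120 by 30 mm high, lying on the bench in front of the counter; origin at the centre of its underside. Leave it alone

How it is judged (in metres and radians):
On the way, in this order (a step that is already met when the one before it is completed fails the run):
1. nail 1, next to the driven ones, is pressed down onto the copper (value of joint nail1 below 0.0015 m), for 0.1 s.
2. then nail 2 is pressed down (value of joint nail2 below 0.0015 m), for 0.1 s.
3. then nail 3 is pressed down (value of joint nail3 below 0.0015 m), for 0.1 s.
4. then nail 4, the last, is pressed down (value of joint nail4 below 0.0015 m), for 0.1 s.
At the end, for the whole second after the job is handed in: all four nails are seated, the underside of each head less than 1.5 mm above the copper, and hammer, drill, tub and block are within 15 mm of where they were (value of joint each of nail1, nail2, nail3, nail4 below 0.0015 m and distance of each of hammer, drill, tub, block from where it was at the start of the episode below 0.015 m); the robot touches nothing.
It fails at once if a nail is pulled up out of its hole (head more than 15 mm above the copper) (value of joint any of nail1, nail2, nail3, nail4 above 0.015 m).
It fails at once if the counter or a nail is pressed harder than 40 N, which dents the copper (contact force between any of the fingers, the arm and counter above 40 N).
It fails at once if the hammer, drill, tub or block is knocked, shifted or lifted by more than 15 mm (distance of any of hammer, drill, tub, block from where it was at the start of the episode above 0.015 m).
It also fails if it takes over 48 s, if anything falls off the work surface, if the arm or the gripper's body presses on something with over 40 N, if the wrist force passes 120 N, or if a joint passes its speed limit or range.

## Working session

There is one attempt and no reset: what is moved stays moved. The work goes in short steps, Python scripts to look and compute and a tool call to move; the robot and the scene stay as the last step left them, time stands still between calls to the robot, and variables do not carry over. Pictures are saved under pics/ and viewed, and the job is handed in when it is done.

Besides the shell and the picture viewer there is one more tool, called after ">>>" as a command line: name --pt "numbers of a row" for each row, then --argument value for the rest. move_arm: Moves the arm, as the interface text tells. Its arguments: {"type":"object","properties":{"steps":{"type":"array"},"force":{"type":"number"}},"required":["steps"]}

```bash
mkdir -p pics; ls; python3 - <<'E'
from cell import env, viewer, job
import cv2
o=env.get_obs()
for k in o: print(k,o[k])
print(env.tip_reach)
for n in("scene","top","wrist"):
    c=viewer.read_camera(n); cv2.imwrite(f"pics/{n}0.png",c["img"][:,:,::-1])
    print(n,{k:v for k,v in c.items() if k!="img"})
E
```

```text
pics
time_s 0.0
qpos [-72.58878949  18.44142266  -4.01634448  83.17289023   1.29565906
  78.53888959  -3.25854461]
joint_velocities [ 0.02773276 -0.02383191 -0.08998122 -0.04512702  0.04456416 -0.19861982
  0.01576242]
effort [ 2.02785754e-04 -4.91298723e+01 -4.03709309e-01 -3.12526274e+01
 -6.38604281e-02  4.39344859e-02  1.85213853e-04]
tool_pos [0.18563751 0.62242677 0.2464524 ]
tool_rot [-1.79892075e+02  5.90144329e-03  1.63400859e+02]
force [0.42287931 0.9431535  0.05446401]
wrist_torque [-0.0467656  -0.04457141 -0.06772391]
grip_width 0.0868212968021882
0.025
scene {'vfov': 48.61585064001454, 'cx': 272.91850351912495, 'cy': 209.69079095857606, 'k1': -0.13828151301271802, 'extrinsics': array([[-0.02714085,  0.99951352, -0.01536571, -0.07314597],
       [ 0.66245748,  0.0064728 , -0.74907155, -0.35802871],
       [-0.74860768, -0.03050957, -0.66231089,  1.42616336],
       [ 0.        ,  0.        ,  0.        ,  1.        ]])}
top {'vfov': 45.17435268346522, 'cx': 285.45358836425305, 'cy': 206.11304932787996, 'k1': -0.016857330672966835, 'extrinsics': array([[ 0.00325814, -0.99998631,  0.0040939 ,  0.0840985 ],
       [-0.99118143, -0.00377173, -0.13245806,  0.60700303],
       [ 0.13247169, -0.00362623, -0.99118016,  1.06467031],
       [ 0.        ,  0.        ,  0.        ,  1.        ]])}
wrist {'vfov': 61.631279638925434, 'cx': 275.2917491407284, 'cy': 203.85605096818642, 'k1': -0.08828125399510921, 'mount': array([[-1.41746540e-03, -9.63716961e-01, -2.66922479e-01,
         7.38953275e-02],
       [ 9.99998766e-01, -1.54702210e-03,  2.75090294e-04,
        -4.61372357e-04],
       [-6.78044157e-04, -2.66921760e-01,  9.63717964e-01,
        -1.38175492e-01],
       [ 0.00000000e+00,  0.00000000e+00,  0.00000000e+00,
         1.00000000e+00]])}
```

View pics/scene0.png

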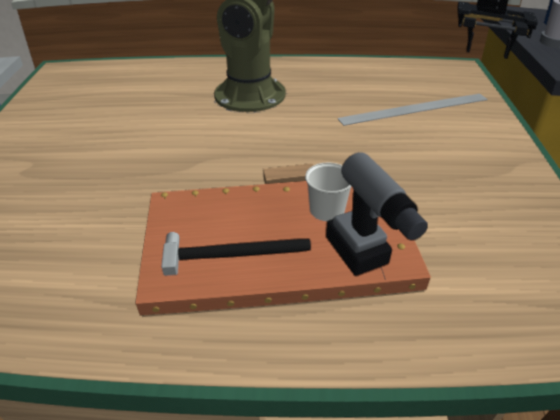

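View pics/top0.png

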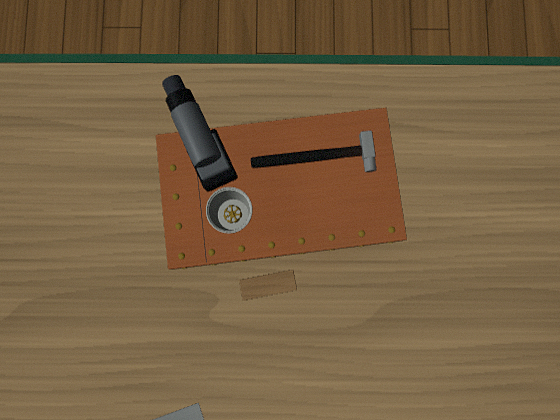

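View pics/wrist0.png

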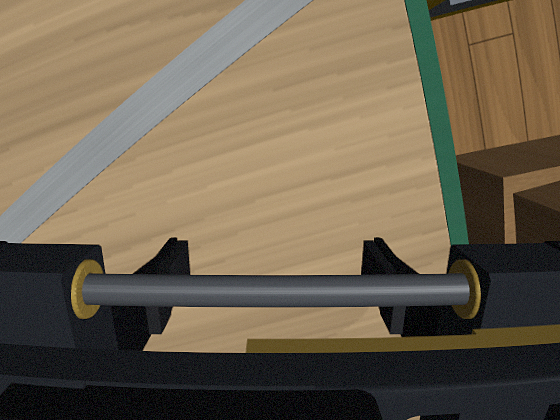

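The top view shows the front row running from (181,256) on the left to (391,229) on the right, with the standing nails at about x=301 to 391. The hammer, drill and tub are behind the row and the block is in front of it. I'll enlarge the standing nails next.

```bash
cat > h.py <<'E'
import numpy as np, cv2
from cell import env, viewer, job
def K(c):
    f=c["img"].shape[0]/2/np.tan(np.radians(c["vfov"]/2)); return f
def ray_cam(c,u,v):
    f=K(c); d=np.array([(u-c["cx"])/f,(v-c["cy"])/f]); x=d.copy()
    for _ in range(50): x=d/(1+c["k1"]*(x@x))
    return np.array([x[0],x[1],1])
def ext(c,pose=None):
    if "extrinsics" in c: return np.linalg.inv(c["extrinsics"])
    return pose@c["mount"]
def ray(c,u,v,pose=None):
    T=ext(c,pose); return T[:3,3], T[:3,:3]@ray_cam(c,u,v)
def tri(rs):
    A=np.zeros((3,3));b=np.zeros(3)
    for o,d in rs:
        d=d/np.linalg.norm(d);P=np.eye(3)-np.outer(d,d);A+=P;b+=P@o
    p=np.linalg.solve(A,b)
    return p,[np.linalg.norm(np.cross(p-o,d/np.linalg.norm(d))) for o,d in rs]
def atz(r,z):
    o,d=r; return o+d*(z-o[2])/d[2]
def proj(c,p,pose=None):
    T=np.linalg.inv(ext(c,pose)); q=T[:3,:3]@p+T[:3,3]; s=q[:2]/q[2]; s=s*(1+c["k1"]*(s@s)); return s*K(c)+[c["cx"],c["cy"]]
def pose():
    from scipy.spatial.transform import Rotation as R
    o=env.get_obs();T=np.eye(4);T[:3,3]=o["tool_pos"];T[:3,:3]=R.from_euler("xyz",o["tool_rot"],degrees=True).as_matrix();return T
def crop(img,x0,y0,w,h,s,name):
    cv2.imwrite(name,cv2.resize(img[y0:y0+h,x0:x0+w,::-1],None,fx=s,fy=s,interpolation=cv2.INTER_CUBIC))
E
python3 - <<'E'
from h import *
t=viewer.read_camera("top");crop(t["img"],285,215,130,60,6,"pics/tc.png")
t=viewer.read_camera("scene");crop(t["img"],145,175,160,35,5,"pics/sc.png")
E
```

```text
(no output)
```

View pics/tc.png

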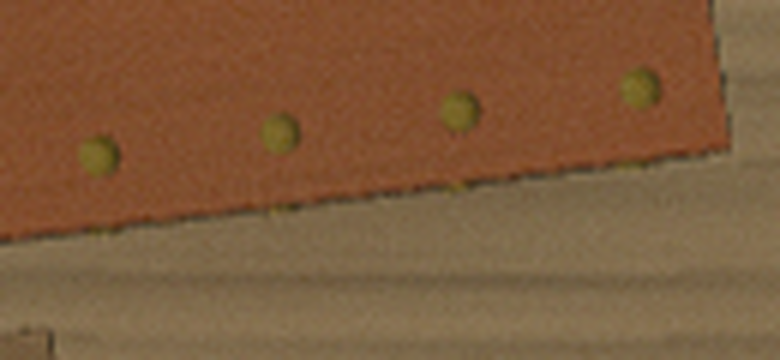

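View pics/sc.png

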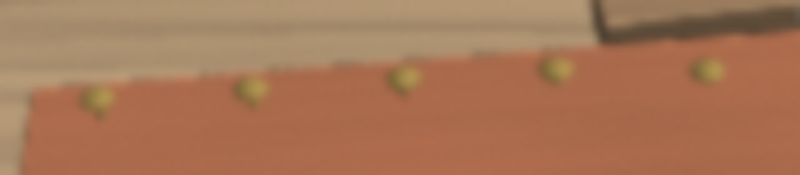

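The top crop has nails 1 to 4 at (99,156), (281,133), (460,111) and (641,89). The scene crop has nails 4 to 1 at (98,99), (252,89), (405,79) and (557,69), with shanks visible below the heads.

```bash
python3 - <<'E'
from h import *
t=viewer.read_camera("top");s=viewer.read_camera("scene")
T=[(99,156),(281,133),(460,111),(641,89)];S=[(557,69),(405,79),(252,89),(98,99)]
f=lambda p,k,o:((p[0]+.5)/k-.5+o[0],(p[1]+.5)/k-.5+o[1])
P=[]
for a,b in zip(T,S):
    a=f(a,6,(285,215));b=f(b,5,(145,175))
    p,e=tri([ray(t,*a),ray(s,*b)]);P.append(p);print(p.round(4),np.round(e,4),atz(ray(t,*a),.057).round(4),atz(ray(s,*b),.057).round(4))
P=np.array(P);print(np.linalg.norm(np.diff(P,axis=0),axis=1),np.degrees(np.arctan2(*(P[0]-P[3])[[1,0]])))
print(pose().round(4))
E
```

```text
[0.5306 0.0524 0.0524] [0.0001 0.0001] [0.5303 0.0527 0.057 ] [0.5362 0.0527 0.057 ]
[ 0.539  -0.0123  0.0534] [0.0002 0.0002] [ 0.5387 -0.0122  0.057 ] [ 0.5434 -0.0113  0.057 ]
[ 0.547  -0.0767  0.0542] [0. 0.] [ 0.5468 -0.0762  0.057 ] [ 0.5505 -0.0758  0.057 ]
[ 0.5551 -0.1416  0.055 ] [0. 0.] [ 0.5549 -0.1412  0.057 ] [ 0.5575 -0.1408  0.057 ]
[0.06526208 0.06484126 0.06546224] 97.18502897758927
[[-9.583e-01  2.857e-01 -1.000e-04  1.857e-01]
 [ 2.857e-01  9.583e-01 -4.000e-04  6.228e-01]
 [-0.000e+00 -4.000e-04 -1.000e+00  2.473e-01]
 [ 0.000e+00  0.000e+00  0.000e+00  1.000e+00]]
```

>>> move_arm --pt "0 0 0 0 0 0 0.1155" --pt "0 0 0 0 0 0 0.1155" --pt "0 0 0 0 0 0 0.1155" --pt "0 0 0 0 0 0 0.1155" --pt "0 0 0 0 0 0 0.1155" --force 20

```text
time_s: 0.77
tool_pos: [0.1858, 0.6229, 0.2475]
tool_rot: [-180.0, 0.0, 130.0]
force: [-0.3, -0.6, 0.2]
grip_width: 0.0611
```

>>> move_arm --pt "0 0 0 0 0 0 0.1155" --pt "0 0 0 0 0 0 0.1155" --pt "0 0 0 0 0 0 0.1155" --pt "0 0 0 0 0 0 0.1155" --pt "0 0 0 0 0 0 0.1155"

```text
time_s: 1.18
tool_pos: [0.1857, 0.6229, 0.2476]
tool_rot: [180.0, -0.0, 96.9]
force: [-0.2, -0.2, -0.4]
grip_width: 0.0283
```

```bash
python3 - <<'E'
from h import *
T=pose();print(T.round(4),env.get_obs()["time_s"],env.get_obs()["qpos"].round(1),env.get_obs()["tool_rot"])
print("cm",100*T[:3,:3].T@(np.array([.531,.0525,.247])-T[:3,3]))
E
```

```text
[[-0.12    0.9928  0.      0.1857]
 [ 0.9928  0.12    0.      0.6229]
 [ 0.      0.     -1.      0.2476]
 [ 0.      0.      0.      1.    ]] 1.1833 [-79.3  18.2   4.6  83.4  -1.5  78.4 -67.8] [ 1.79997650e+02 -3.88180930e-04  9.68942901e+01]
cm [-6.07710488e+01  2.74300530e+01  5.67747921e-02]
```

>>> move_arm --pt "0 -3 1.37 0 0 0 0" --pt "0 -3 1.37 0 0 0 0" --pt "0 -3 1.37 0 0 0 0" --pt "0 -3 1.37 0 0 0 0" --pt "0 -3 1.37 0 0 0 0"

```text
time_s: 1.6
tool_pos: [0.2732, 0.4813, 0.2476]
tool_rot: [180.0, -0.0, 97.2]
force: [-0.5, 0.1, 1.0]
grip_width: 0.0014
```

>>> move_arm --pt "0 -3 1.37 0 0 0 0" --pt "0 -3 1.37 0 0 0 0" --pt "0 -3 1.37 0 0 0 0" --pt "0 -3 1.37 0 0 0 0" --pt "0 -3 1.37 0 0 0 0"

```text
time_s: 2.02
tool_pos: [0.36, 0.341, 0.2478]
tool_rot: [180.0, -0.0, 97.2]
force: [0.8, -0.1, 1.4]
grip_width: 0.0007
```

>>> move_arm --pt "0 -3 1.37 0 0 0 0" --pt "0 -3 1.37 0 0 0 0" --pt "0 -3 1.37 0 0 0 0" --pt "0 -3 1.37 0 0 0 0" --pt "0 -3 1.37 0 0 0 0"

```text
time_s: 2.43
tool_pos: [0.4468, 0.2008, 0.2479]
tool_rot: [180.0, -0.0, 97.2]
force: [0.5, 1.1, -0.3]
grip_width: 0.0002
```

>>> move_arm --pt "0 -3 1.37 0 0 0 0" --pt "0 -3 1.37 0 0 0 0" --pt "0 -3 1.37 0 0 0 0" --pt "0 -3 1.37 0 0 0 0" --pt "0 -3 1.37 0 0 0 0"

```text
time_s: 2.85
tool_pos: [0.5336, 0.0607, 0.2479]
tool_rot: [180.0, -0.0, 97.2]
force: [0.7, -0.0, 0.2]
grip_width: 0.0009
```

>>> move_arm --pt "0 0 0 2 0 0 0" --pt "0 0 0 2 0 0 0" --pt "0 0 0 2 0 0 0" --pt "0 0 0 0 0 0 0"

```text
time_s: 3.18
tool_pos: [0.5305, 0.0616, 0.1839]
tool_rot: [-179.6, 0.1, 97.2]
force: [-0.2, -0.3, -1.0]
grip_width: 0.0006
```

```bash
python3 - <<'E'
from h import *
T=pose();print(T.round(4),env.get_obs()["time_s"],env.get_obs()["force"])
np.save("p1.npy",T)
w=viewer.read_camera("wrist");cv2.imwrite("pics/w1.png",w["img"][:,:,::-1]);
t=viewer.read_camera("top");cv2.imwrite("pics/t1.png",t["img"][:,:,::-1]);
for p in [[.5306,.0524,.0545],[.539,-.0123,.0545],[.547,-.0767,.055],[.555,-.141,.055]]: print(proj(w,np.array(p),T))
E
```

```text
[[-0.1252  0.9921 -0.0063  0.5305]
 [ 0.9921  0.1252 -0.0019  0.0616]
 [-0.0011 -0.0065 -1.      0.1839]
 [ 0.      0.      0.      1.    ]] 3.1833 [-0.15177327 -0.33694352 -0.96753003]
[276.3470851  213.47516205]
[276.66094516 286.91412195]
[276.52863135 350.65545921]
[276.42129157 405.09390953]
```

View pics/w1.png

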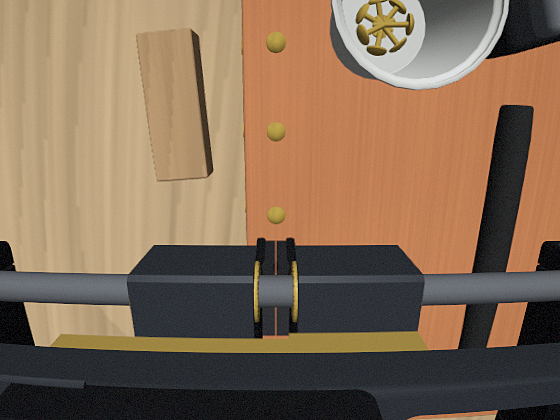

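View pics/t1.png

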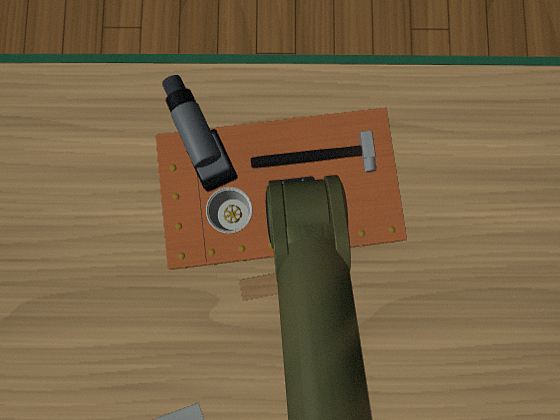

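The wrist view shows nail 1 at (276,214), matching the predicted (276,213.5). The driven nails are at (276,131) and (276,42), and the block and tub are clear. I'll go over nail 1 and down to just above it.

>>> move_arm --pt "0 -0.9 -0.1 0 0 0 0" --pt "0 0 0 2.9 0 0 0" --pt "0 0 0 2.9 0 0 0" --pt "0 0 0 2.5 0 0 0" --pt "0 0 0 0 0 0 0"

```text
time_s: 3.7
tool_pos: [0.5307, 0.0523, 0.1017]
tool_rot: [-179.7, 0.1, 97.2]
force: [-1.8, 1.2, 0.7]
grip_width: 0.0003
```

>>> move_arm --pt "0 0 0 0 0 0 0" --pt "0 0 0 0 0 0 0"

```text
time_s: 3.87
tool_pos: [0.5348, 0.0529, 0.1068]
tool_rot: [179.8, -0.0, 97.2]
force: [-0.1, 0.6, 0.6]
grip_width: 0.0002
```

```bash
python3 - <<'E'
from h import *
T=pose();print(T.round(4),env.get_obs()["force"])
w=viewer.read_camera("wrist");cv2.imwrite("pics/w2.png",w["img"][:,:,::-1]);
t=viewer.read_camera("scene");crop(t["img"],150,120,200,100,4,"pics/s2.png")
print(100*T[:3,:3].T@(np.array([.5306,.0524,.097])-T[:3,3]))
E
```

```text
[[-1.256e-01  9.921e-01  3.300e-03  5.348e-01]
 [ 9.921e-01  1.256e-01  7.000e-04  5.290e-02]
 [ 3.000e-04  3.400e-03 -1.000e+00  1.068e-01]
 [ 0.000e+00  0.000e+00  0.000e+00  1.000e+00]] [-0.05804998  0.5677162   0.61414717]
[-1.44838109e-04 -4.23970715e-01  9.81091823e-01]
```

View pics/w2.png

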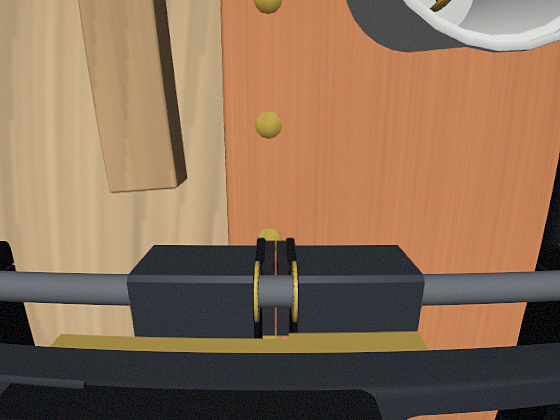

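View pics/s2.png

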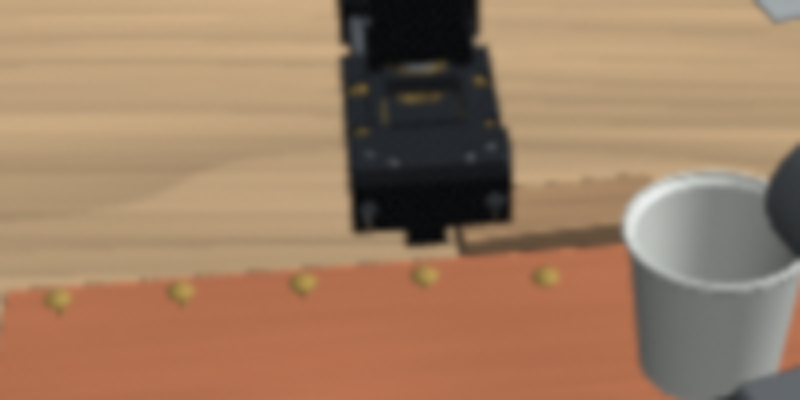

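The tips are aligned on nail 1 in the view but 4 mm too far in x, so I'll correct that, then go down slowly.

>>> move_arm --pt "0 0 -0.4 0 0 0 0" --pt "0 0 0 0.6 0 0 0" --pt "0 0 0 0.6 0 0 0" --pt "0 0 0 0.3 0 0 0" --pt "0 0 0 0 0 0 0"

```text
time_s: 4.38
tool_pos: [0.5284, 0.0525, 0.0885]
tool_rot: [-179.9, 0.0, 97.2]
force: [0.4, 0.7, -1.2]
grip_width: -0.0001
```

>>> move_arm --pt "0 0 0 0 0 0 0" --pt "0 0 0 0 0 0 0"

```text
time_s: 4.55
tool_pos: [0.5293, 0.0525, 0.0895]
tool_rot: [-180.0, 0.0, 97.2]
force: [0.4, 0.6, 0.5]
grip_width: 0.0004
```

>>> move_arm --pt "0 0 0.1 0.2 0 0 0" --pt "0 0 0 0.2 0 0 0" --pt "0 0 0 0 0 0 0" --pt "0 0 0 0 0 0 0"

```text
time_s: 4.88
tool_pos: [0.5301, 0.0526, 0.0854]
tool_rot: [-180.0, 0.0, 97.2]
force: [-0.7, -0.4, -0.7]
grip_width: 0.0004
```

>>> move_arm --pt "0 0 0 0.2 0 0 0" --pt "0 0 0 0.1 0 0 0" --pt "0 0 0 0 0 0 0" --pt "0 0 0 0 0 0 0"

```text
time_s: 5.22
tool_pos: [0.5301, 0.0527, 0.0825]
tool_rot: [-180.0, -0.0, 97.2]
force: [0.0, -0.1, -0.2]
grip_width: 0.0006
```

>>> move_arm --pt "0 0 0 0.2 0 0 0" --pt "0 0 0 0.1 0 0 0" --pt "0 0 0 0 0 0 0" --pt "0 0 0 0 0 0 0"

```text
time_s: 5.55
tool_pos: [0.5304, 0.0527, 0.0798]
tool_rot: [180.0, -0.0, 97.2]
force: [0.6, 0.3, 1.5]
grip_width: 0.0005
```

>>> move_arm --pt "0 0 0 0.1 0 0 0" --pt "0 0 0 0.1 0 0 0" --pt "0 0 0 0 0 0 0"

```text
time_s: 5.8
tool_pos: [0.5305, 0.0527, 0.0776]
tool_rot: [180.0, -0.0, 97.2]
force: [1.1, 0.1, 2.2]
grip_width: 0.0002
```

>>> move_arm --pt "0 0 0 0.1 0 0 0" --pt "0 0 0 0.1 0 0 0" --pt "0 0 0 0 0 0 0"

```text
time_s: 6.05
tool_pos: [0.5304, 0.0527, 0.0755]
tool_rot: [180.0, 0.0, 97.2]
force: [1.1, 0.7, 3.1]
grip_width: 0.0006
```

```bash
python3 - <<'E'
from h import *
t=viewer.read_camera("scene");crop(t["img"],150,150,160,60,5,"pics/s3.png")
print(env.get_obs()["force"],env.get_obs()["tool_pos"])
E
```

```text
[0.88161912 0.70802515 3.02143363] [0.53036502 0.05269186 0.07549319]
```

View pics/s3.png

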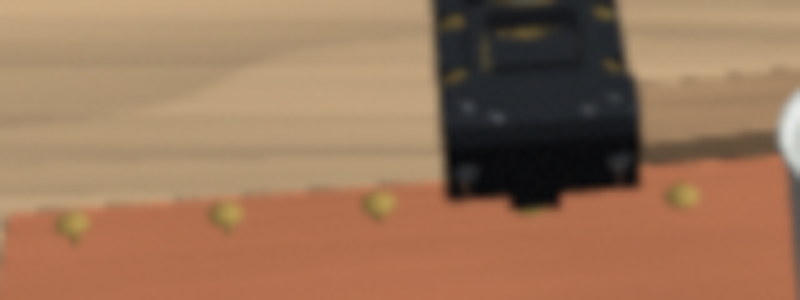

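The fingers sit on nail 1's head at about (530,207), pushing at about 3 N, which is the friction. I'll keep going until the force rises.

>>> move_arm --pt "0 0 0 0.1 0 0 0" --pt "0 0 0 0 0 0 0" --pt "0 0 0 0 0 0 0"

```text
time_s: 6.35
tool_pos: [0.5303, 0.0527, 0.0745]
tool_rot: [180.0, 0.0, 97.2]
force: [1.0, 0.6, 2.0]
grip_width: 0.0005
```

>>> move_arm --pt "0 0 0 0.1 0 0 0" --pt "0 0 0 0 0 0 0" --pt "0 0 0 0 0 0 0"

```text
time_s: 6.6
tool_pos: [0.5304, 0.0527, 0.0738]
tool_rot: [180.0, -0.0, 97.2]
force: [0.2, -0.2, 3.9]
grip_width: 0.0004
```

>>> move_arm --pt "0 0 0 0.1 0 0 0" --pt "0 0 0 0 0 0 0" --pt "0 0 0 0 0 0 0"

```text
time_s: 6.85
tool_pos: [0.5305, 0.0527, 0.0735]
tool_rot: [180.0, -0.0, 97.2]
force: [-0.8, 0.3, 9.4]
grip_width: 0.0003
```

>>> move_arm --pt "0 0 0 0.1 0 0 0" --pt "0 0 0 0 0 0 0" --pt "0 0 0 0 0 0 0"

```text
time_s: 7.1
tool_pos: [0.5306, 0.0527, 0.0734]
tool_rot: [180.0, -0.1, 97.2]
force: [-3.8, -0.3, 16.6]
grip_width: 0.0004
```

Nail 1 is on its hard stop: the force rose to 16 N and the TCP stopped at z 0.0734. Next I lift and step to nail 2.

>>> move_arm --pt "0 0 0 -1.0 0 0 0" --pt "0 0 0 -1.5 0 0 0" --pt "0 -2.1 0 0 0 0 0" --pt "0 -2.2 0 0 0 0 0" --pt "0 -2.2 0 0 0 0 0"

```text
time_s: 7.52
tool_pos: [0.5376, -0.012, 0.0963]
tool_rot: [-179.9, -0.0, 97.3]
force: [1.1, -0.2, -0.7]
grip_width: 0.0006
```

>>> move_arm --pt "0 0 0 0 0 0 0" --pt "0 0 0 0 0 0 0" --pt "0 0 0 0 0 0 0"

```text
time_s: 7.77
tool_pos: [0.5377, -0.0111, 0.096]
tool_rot: [-179.9, -0.0, 97.2]
force: [-0.4, 1.0, 0.6]
grip_width: 0.0005
```

```bash
python3 - <<'E'
from h import *
T=pose()
print(T[:3,3],100*T[:3,:3].T@(np.array([.5388,-.0122,.0735])-T[:3,3]))
w=viewer.read_camera("wrist");cv2.imwrite("pics/w4.png",w["img"][:,:,::-1]);
for p in [[.5306,.0524,.049],[.539,-.0123,.0545]]: print(proj(w,np.array(p),T))
t=viewer.read_camera("scene");crop(t["img"],150,150,160,60,5,"pics/s4.png")
E
```

```text
[ 0.53765287 -0.01111677  0.09603063] [-0.12348987  0.10332305  2.25283377]
[279.02458348 125.37901575]
[279.29280981 247.23501278]
```

View pics/w4.png

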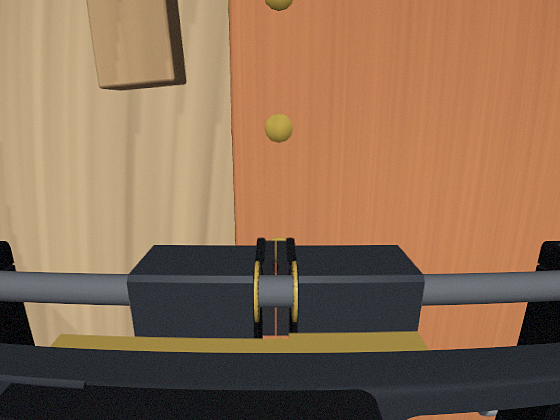

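View pics/s4.png

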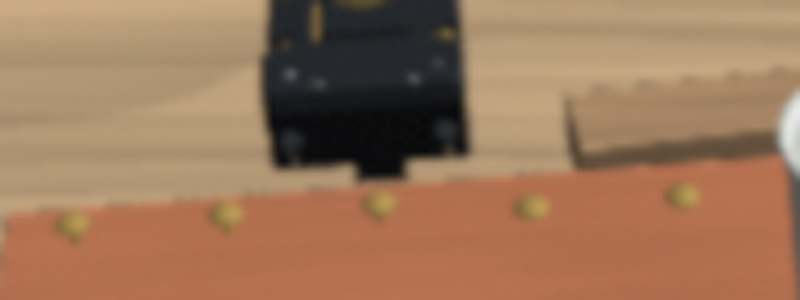

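Nail 1 at (532,207) now looks flat like its driven neighbour. Nails 2 to 4 at (379,205), (226,214) and (73,224) still stand. I'll press nail 2.

>>> move_arm --pt "0 -0.1 0.1 0.4 0 0 0" --pt "0 0 0 0.4 0 0 0" --pt "0 0 0 0.2 0 0 0" --pt "0 0 0 0.2 0 0 0" --pt "0 0 0 0 0 0 0"

```text
time_s: 8.28
tool_pos: [0.539, -0.0125, 0.0839]
tool_rot: [-179.9, 0.0, 97.2]
force: [0.1, -0.2, 0.1]
grip_width: 0.0005
```

>>> move_arm --pt "0 0 0 0.15 0 0 0" --pt "0 0 0 0.15 0 0 0" --pt "0 0 0 0.1 0 0 0" --pt "0 0 0 0.1 0 0 0" --pt "0 0 0 0 0 0 0"

```text
time_s: 8.7
tool_pos: [0.5397, -0.0127, 0.0797]
tool_rot: [180.0, -0.0, 97.2]
force: [0.2, 0.0, 2.0]
grip_width: 0.0005
```

>>> move_arm --pt "0 0 0 0.1 0 0 0" --pt "0 0 0 0.1 0 0 0" --pt "0 0 0 0.1 0 0 0" --pt "0 0 0 0.1 0 0 0" --pt "0 0 0 0 0 0 0"

```text
time_s: 9.12
tool_pos: [0.5396, -0.0127, 0.0754]
tool_rot: [180.0, 0.0, 97.2]
force: [0.3, -0.7, 2.3]
grip_width: 0.0003
```

>>> move_arm --pt "0 0 0 0.1 0 0 0" --pt "0 0 0 0.1 0 0 0" --pt "0 0 0 0.1 0 0 0" --pt "0 0 0 0 0 0 0" --pt "0 0 0 0 0 0 0"

```text
time_s: 9.53
tool_pos: [0.5398, -0.0127, 0.0736]
tool_rot: [180.0, -0.0, 97.2]
force: [-2.1, -0.3, 10.4]
grip_width: 0.0004
```

>>> move_arm --pt "0 0 0 0.1 0 0 0" --pt "0 0 0 0 0 0 0" --pt "0 0 0 0 0 0 0"

```text
time_s: 9.78
tool_pos: [0.5398, -0.0127, 0.0734]
tool_rot: [180.0, -0.1, 97.2]
force: [-5.6, -0.2, 16.7]
grip_width: 0.0008
```

Nail 2 is seated with the same stop height and force. On to nail 3.

>>> move_arm --pt "0 0 0 -1.0 0 0 0" --pt "0 0 0 -1.5 0 0 0" --pt "0 -2.1 0 0 0 0 0" --pt "0 -2.2 0 0 0 0 0" --pt "0 -2.2 0 0 0 0 0"

```text
time_s: 10.2
tool_pos: [0.5476, -0.0773, 0.0966]
tool_rot: [180.0, -0.0, 97.3]
force: [0.4, -0.3, 0.0]
grip_width: 0.0002
```

>>> move_arm --pt "0 0 0 0 0 0 0" --pt "0 0 0 0 0 0 0" --pt "0 0 0 0 0 0 0"

```text
time_s: 10.45
tool_pos: [0.5473, -0.0765, 0.0961]
tool_rot: [-180.0, -0.0, 97.2]
force: [0.1, 0.7, 0.3]
grip_width: 0.0002
```

```bash
python3 - <<'E'
from h import *
T=pose()
print(T[:3,3],100*T[:3,:3].T@(np.array([.547,-.0767,.0735])-T[:3,3]))
w=viewer.read_camera("wrist");cv2.imwrite("pics/w5.png",w["img"][:,:,::-1]);
print(proj(w,np.array([.539,-.0123,.049]),T))
t=viewer.read_camera("scene");crop(t["img"],150,150,160,60,5,"pics/s5.png")
E
```

```text
[ 0.54725427 -0.07646787  0.09611739] [-0.02146665 -0.02628727  2.26174675]
[276.81112709 123.80751792]
```

View pics/w5.png

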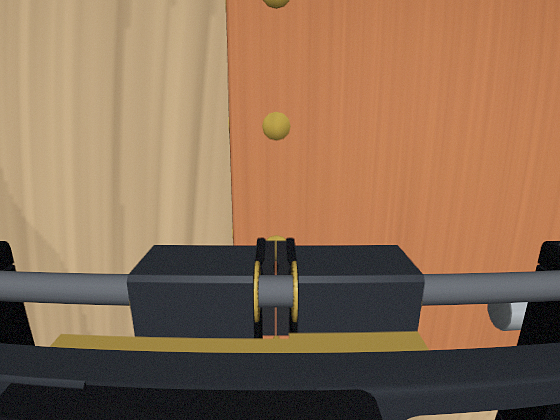

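View pics/s5.png

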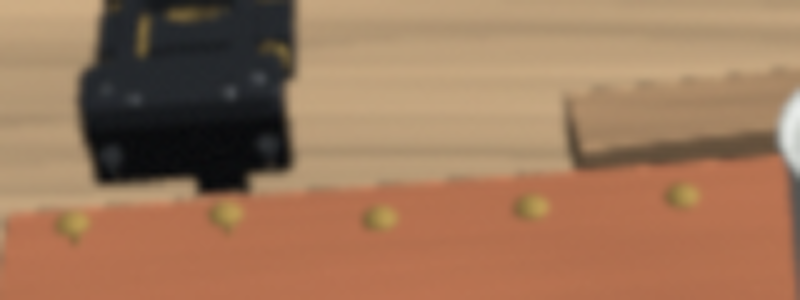

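Nail 2 at (380,217) is flat, and the tips are centred on nail 3. I'll press it.

>>> move_arm --pt "0 0 0 0.4 0 0 0" --pt "0 0 0 0.4 0 0 0" --pt "0 0 0 0.2 0 0 0" --pt "0 0 0 0.2 0 0 0" --pt "0 0 0 0 0 0 0"

```text
time_s: 10.97
tool_pos: [0.5472, -0.0769, 0.0839]
tool_rot: [-179.9, -0.0, 97.2]
force: [0.2, 0.0, -0.4]
grip_width: 0.0006
```

>>> move_arm --pt "0 0 0 0.15 0 0 0" --pt "0 0 0 0.15 0 0 0" --pt "0 0 0 0.1 0 0 0" --pt "0 0 0 0.1 0 0 0" --pt "0 0 0 0 0 0 0"

```text
time_s: 11.38
tool_pos: [0.5478, -0.0772, 0.0797]
tool_rot: [180.0, -0.0, 97.2]
force: [-0.4, -0.4, 2.7]
grip_width: 0.0003
```

>>> move_arm --pt "0 0 0 0.1 0 0 0" --pt "0 0 0 0.1 0 0 0" --pt "0 0 0 0.1 0 0 0" --pt "0 0 0 0.1 0 0 0" --pt "0 0 0 0 0 0 0"

```text
time_s: 11.8
tool_pos: [0.5478, -0.0772, 0.0754]
tool_rot: [180.0, 0.0, 97.2]
force: [-0.7, 1.3, 1.8]
grip_width: 0.0003
```

>>> move_arm --pt "0 0 0 0.1 0 0 0" --pt "0 0 0 0.1 0 0 0" --pt "0 0 0 0.1 0 0 0" --pt "0 0 0 0 0 0 0" --pt "0 0 0 0 0 0 0"

```text
time_s: 12.22
tool_pos: [0.5479, -0.0772, 0.0736]
tool_rot: [180.0, -0.0, 97.2]
force: [-3.3, 0.4, 11.8]
grip_width: 0.0002
```

>>> move_arm --pt "0 0 0 0.1 0 0 0" --pt "0 0 0 0 0 0 0" --pt "0 0 0 0 0 0 0"

```text
time_s: 12.47
tool_pos: [0.5479, -0.0772, 0.0734]
tool_rot: [180.0, -0.1, 97.2]
force: [-5.6, 0.8, 17.0]
grip_width: -0.0
```

>>> move_arm --pt "0 0 0 -1.0 0 0 0" --pt "0 0 0 -1.5 0 0 0" --pt "0 -2.1 0 0 0 0 0" --pt "0 -2.2 0 0 0 0 0" --pt "0 -2.2 0 0 0 0 0"

```text
time_s: 12.88
tool_pos: [0.5559, -0.1418, 0.0966]
tool_rot: [180.0, -0.0, 97.3]
force: [0.1, 0.3, 0.6]
grip_width: 0.0001
```

>>> move_arm --pt "0 0 0 0 0 0 0" --pt "0 0 0 0 0 0 0" --pt "0 0 0 0 0 0 0"

```text
time_s: 13.13
tool_pos: [0.5555, -0.141, 0.0961]
tool_rot: [-180.0, -0.0, 97.2]
force: [0.4, 1.3, -0.1]
grip_width: 0.0002
```

```bash
python3 - <<'E'
from h import *
T=pose()
print(T[:3,3],100*T[:3,:3].T@(np.array([.555,-.1413,.0735])-T[:3,3]))
w=viewer.read_camera("wrist");cv2.imwrite("pics/w6.png",w["img"][:,:,::-1]);
t=viewer.read_camera("scene");crop(t["img"],150,150,160,60,5,"pics/s6.png")
E
```

```text
[ 0.55549173 -0.14098461  0.09608113] [-0.02680622 -0.05097718  2.25813453]
```

View pics/w6.png

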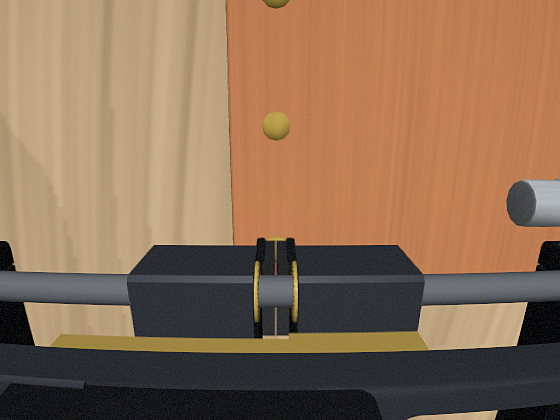

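View pics/s6.png

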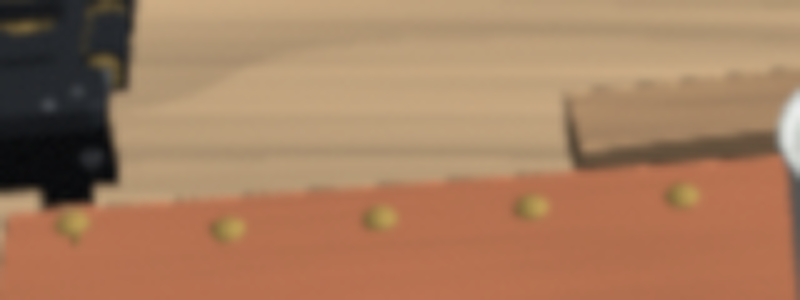

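Nail 3 at (228,229) is flat, and the tips are over nail 4. I'll press it.

>>> move_arm --pt "0 0 0 0.4 0 0 0" --pt "0 0 0 0.4 0 0 0" --pt "0 0 0 0.2 0 0 0" --pt "0 0 0 0.2 0 0 0" --pt "0 0 0 0 0 0 0"

```text
time_s: 13.65
tool_pos: [0.5556, -0.1413, 0.0841]
tool_rot: [-180.0, -0.0, 97.2]
force: [-0.4, -0.8, 0.2]
grip_width: 0.0003
```

>>> move_arm --pt "0 0 0 0.15 0 0 0" --pt "0 0 0 0.15 0 0 0" --pt "0 0 0 0.1 0 0 0" --pt "0 0 0 0.1 0 0 0" --pt "0 0 0 0 0 0 0"

```text
time_s: 14.07
tool_pos: [0.5559, -0.1415, 0.0795]
tool_rot: [180.0, -0.0, 97.2]
force: [-1.0, 0.7, 1.5]
grip_width: 0.0001
```

>>> move_arm --pt "0 0 0 0.1 0 0 0" --pt "0 0 0 0.1 0 0 0" --pt "0 0 0 0.1 0 0 0" --pt "0 0 0 0.1 0 0 0" --pt "0 0 0 0 0 0 0"

```text
time_s: 14.48
tool_pos: [0.5558, -0.1415, 0.0753]
tool_rot: [180.0, -0.0, 97.2]
force: [-0.7, 1.0, 1.9]
grip_width: 0.0005
```

>>> move_arm --pt "0 0 0 0.1 0 0 0" --pt "0 0 0 0.1 0 0 0" --pt "0 0 0 0.1 0 0 0" --pt "0 0 0 0 0 0 0" --pt "0 0 0 0 0 0 0"

```text
time_s: 14.9
tool_pos: [0.556, -0.1415, 0.0736]
tool_rot: [180.0, -0.1, 97.2]
force: [-4.5, 2.6, 10.6]
grip_width: 0.0004
```

>>> move_arm --pt "0 0 0 0.1 0 0 0" --pt "0 0 0 0 0 0 0" --pt "0 0 0 0 0 0 0"

```text
time_s: 15.15
tool_pos: [0.556, -0.1416, 0.0734]
tool_rot: [180.0, -0.1, 97.2]
force: [-5.8, 3.2, 17.0]
grip_width: 0.0002
```

>>> move_arm --pt "0 0 0 -1.0 0 0 0" --pt "0 0 0 -2.5 0 0 0" --pt "0 0 0 -3 0 0 0" --pt "0 0 0 -3 0 0 0" --pt "0 0 0 -3 0 0 0"

```text
time_s: 15.57
tool_pos: [0.5554, -0.1424, 0.1976]
tool_rot: [-180.0, 0.1, 97.2]
force: [0.4, 0.1, 0.8]
grip_width: 0.0002
```

>>> move_arm --pt "0 -1 -3 0 0 0 0" --pt "0 -1 -3 0 0 0 0" --pt "0 0 0 0 0 0 0" --pt "0 0 0 0 0 0 0" --pt "0 0 0 0 0 0 0"

```text
time_s: 15.98
tool_pos: [0.4991, -0.1689, 0.1966]
tool_rot: [179.9, -0.0, 97.2]
force: [0.3, 0.8, -0.5]
grip_width: 0.0005
```

```bash
python3 - <<'E'
from h import *
t=viewer.read_camera("top");cv2.imwrite("pics/t7.png",t["img"][:,:,::-1])
t=viewer.read_camera("scene");crop(t["img"],130,150,160,60,5,"pics/s7.png")
print(env.get_obs()["force"],env.get_obs()["tool_pos"])
E
```

```text
[ 0.08069443  0.04836353 -0.514942  ] [ 0.49955172 -0.16843198  0.19637494]
```

View pics/t7.png

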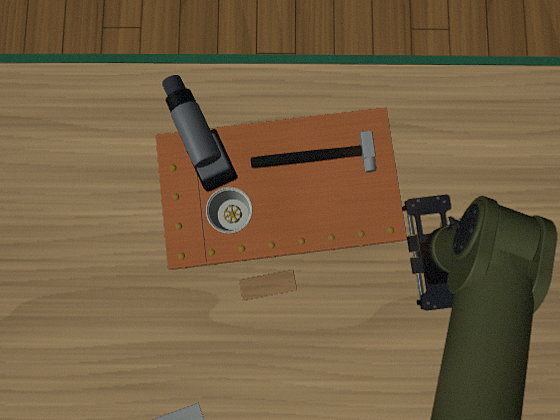

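View pics/s7.png

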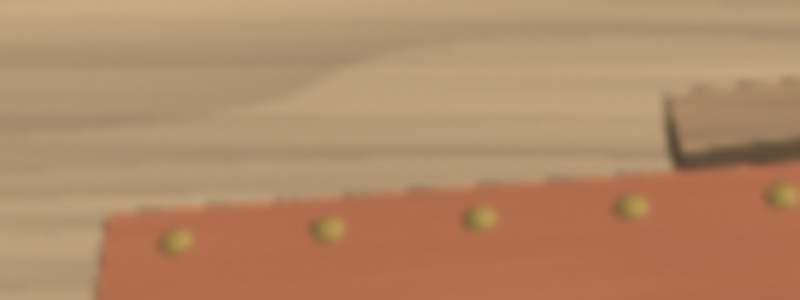

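All four nails, at (176,241), (329,229), (480,217) and (631,207), now sit flat like the driven ones. The hammer, drill, tub and block are where they were, and the arm is clear.

```bash
python3 -c "
from cell import job
print(job.sign_off())"
```

```text
the job is handed in; nothing more can be done
None
```

I pressed nails 1 to 4 down in order with the closed fingertips, moved the arm clear, and handed the job in at about 16 s.

- **Seating:** each nail slid at about 2–4 N, then hit a hard stop with the TCP at z = 0.0734 m. That puts the fingertips at about 48.4 mm, 0.6 mm below the 49 mm given for a seated head, which is within calibration error.
- **Force:** the highest vertical force I read was about 17 N, against the 40 N limit.
- **Last pictures:** all four heads lie flat like the driven nails. The hammer, drill, tub and block show no visible shift, and the arm touches nothing.

No check failed. My first two-view height estimates for the nail heads were rough (a few millimetres), so I went by the force and the stop height instead.

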